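# Re-rack the archive row in reverse order

### The job

Move the four archive items (map tube, film can, ledger, card-index box) from the wooden rack into the empty steel rack, one to a bay, in reverse order: the item that stood at the left end of the wooden rack, as seen from the robot, goes into the rightmost bay of the steel rack, and so on along the row. Leave each standing upright on the floor of its bay.

Things in the scene. Friction and masses are not known exactly. Their poses are not given: they have to be found in the camera images.
- tube: Upright round cardboard map tube with white end caps, 43 mm diameter, 104 mm high, about 0.12 kg; the smaller of the two round things seen from above and the tallest of the four. Origin: centre of its underside, z up along its axis.
- can: Upright flat-topped round aluminium film can with a thin dark flat strip across its lid, 57 mm diameter, 50 mm high, about 0.22 kg; the widest and lowest of the four. Origin: centre of its underside, z up along its axis.
- ledger: Small cloth-bound ledger (book) with stiff boards standing on its edge, rigid, 54 mm along its x, 28 mm thick along its y, 90 mm high along its z, about 0.16 kg; white page block seen from above between blue covers. Origin: centre of its underside; the spine faces its -x.
- cardbox: Upright grey card-index box with a square white label on its lid; the lid is part of the box. 50 x 50 mm square, 70 mm high, about 0.20 kg. Origin: centre of its underside, x and y square to its sides, z up.
- wood_rack: Wooden rack: a dark wooden board 96 mm (its x) by 372 mm (its y), 10 mm thick, lying fixed on the table, carrying four plywood trays in a row along its y at y = +135, +45, -45 and -135 mm; every tray holds one thing at the start. Trays' inner floors are 15 mm and wall tops 26 mm above the table. Either this rack or the steel one is the nearer to the robot. Origin: centre of the board's underside; its y points roughly to the robot's left (within 0.12 rad).
- steel_rack: Grey steel rack, empty at the start, fixed on the table: a board 96 mm (its x) by 372 mm (its y), 10 mm thick, with four square bays in a row along its y, centred at x = 0 and y = +135, +45, -45 and -135 mm. Each bay is 74 x 74 mm inside, its floor 15 mm and its 5 mm thick walls' tops 26 mm above the table. Origin: centre of the board's underside; its y points roughly to the robot's left (within 0.12 rad).
- tray_tube: The low square plywood tray (bay) of the wooden rack in which the map tube stands at the start; 84 x 84 mm outside, 16 mm high, walls 5 mm, floor 5 mm thick, open on top. Fixed to the wooden rack; it stays there when emptied and so marks the place where its thing stood. The four trays are alike, 90 mm apart. Origin: centre of its underside, 10 mm above the table.
- tray_can: The low square plywood tray (bay) of the wooden rack in which the film can stands at the start; 84 x 84 mm outside, 16 mm high, walls 5 mm, floor 5 mm thick, open on top. Fixed to the wooden rack; it stays there when emptied and so marks the place where its thing stood. The four trays are alike, 90 mm apart. Origin: centre of its underside, 10 mm above the table.
- tray_ledger: The low square plywood tray (bay) of the wooden rack in which the ledger stands at the start; 84 x 84 mm outside, 16 mm high, walls 5 mm, floor 5 mm thick, open on top. Fixed to the wooden rack; it stays there when emptied and so marks the place where its thing stood. The four trays are alike, 90 mm apart. Origin: centre of its underside, 10 mm above the table.
- tray_cardbox: The low square plywood tray (bay) of the wooden rack in which the card-index box stands at the start; 84 x 84 mm outside, 16 mm high, walls 5 mm, floor 5 mm thick, open on top. Fixed to the wooden rack; it stays there when emptied and so marks the place where its thing stood. The four trays are alike, 90 mm apart. Origin: centre of its underside, 10 mm above the table.
Mind the look-alikes: they are no part of the job. Leave any yellow look-alike of the cardbox alone.

How it is judged:
By the outcome, as a careful person would: the job done as asked, in the order asked, and still so for the second after the job is handed in, with the robot touching nothing.
It also fails if it takes over 93 s, if anything falls off the work surface, if the arm or the gripper's body presses on something with over 40 N, if the wrist force passes 120 N, or if a joint passes its speed limit or range.

### The arm

A 7-joint arm with a two-finger parallel gripper is mounted at the origin on the work surface. World frame = base frame: x ahead of the robot, y to its left, z up, the work surface at z = 0. Lengths are in m, angles in rad, forces in N, time in s.
With the tool pointing down it reaches from about 0.425 to 0.875 m from the base axis. Payload 4.7 kg.
Tool frame: the origin (TCP) lies at the very end of the fingers, on their centre line; the grasp point (between the pads) lies 19 mm behind it; z points along the fingers, y is the line along which they close (so a half turn about z gives the same grasp; the last joint's range is limited). The gripper opens to 87 mm and grips with 3 to 60 N. Pads are 19 mm wide; open, the fingers measure 117 mm over their backs; the gripper's body (75 mm by 190 mm) begins 51 mm behind the grasp point.
Start: joints at [-1.21, 0.321, -0.07, 1.45, 0.023, 1.371, -0.057], TCP at [0.221, 0.611, 0.223] pointing down, gripper open.
Joint ranges: [-2.86, 2.86], [-0.3, 2.09], [-1.38, 1.24], [0.06, 2.45], [-1.56, 4.7], [0.09, 2.05], [-2.69, 2.69]. Speed limits (rad/s): [2.57, 2.57, 3.14, 3.14, 3.14, 3.14, 3.14].

### API

Orientations are given as a rotation vector (axis times angle).
In Python, from bench import ctrl, imaging, ticket gives the robot as it stands.
- The arm moves only by the tool jog_arm, never from a script. Its argument "rows" is text: rows parted by semicolons, each of 7 numbers parted by spaces: the shift along the tool's x, y, z in cm, then the turn, a rotation vector about the tool's x, y, z in rad, then the closure, from -1 (fully open) to 1 (shut), so that 0 is half open. A call has 1 to 5 rows; each row shifts and turns the commanded pose from where the row before left it, along the tool's axes as they then stand; what a row does not reach is not made up. A row lasts 1/8 s, in which the tool goes at most 62.5 mm and 10.7 degrees, less where a joint would pass 70% of its speed; a pose out of reach is approached as far as the arm can. A call with a gripper value outside its range is refused whole. The fingers move at their own pace and stop on an object; "force" is the grip in N (left out, the last holds). Time passes only in rows, so rows that do not move let the fingers close. It gives the time, the measured TCP pose, the force, the opening and the grip force at its end, in the units of the state.
- ctrl.get_state(): the state, without advancing time (a new reading comes with each control period).
- imaging.get_image(name): name is "scene" or "side" or "wrist"; returns a dict with "img" (480x640x3 uint8, blue, green, red), "vertical_fov" (degrees; the focal length in pixels is half the picture's height over the tangent of half this angle, whatever the lens; pixels are square), "cx", "cy" (the principal point, pixels), "origin" and "orientation" of the camera in the world. Camera axes: x right, y down, z forward; pixel columns grow to the right and rows downward; lengths in m; the calibration is good to about 2 mm. A picture is of the moment at which its call begins. There is no depth.
- ticket.close_job(): hands the job in; it is judged then, once.
The state is a dict: "time": time; "joint_positions": joint angles; "qd": joint speeds; "joint_torque": joint torques, N m; "position": TCP position; "tool_rot": TCP orientation; "ft_force": force on the tool from outside, world axes, zero at the start; "torque": the same for the moment, N m; "grip_width": opening from 0.0 (shut) to 1.0 (fully open); "grip_force": force on a finger pad.
Only numpy, scipy, OpenCV 4.12 (cv2) and the standard library are available. Lean on these libraries where they do the work, as an engineer would, in place of code of your own. Each camera call takes 0.05 s, during which the arm holds its last target. There are 200 camera calls.

## Working session

There is one attempt and no reset: what is moved stays moved. The work goes in short steps, Python scripts to look and compute and a tool call to move; the robot and the scene stay as the last step left them, time stands still between calls to the robot, and variables do not carry over. Pictures are saved under pics/ and viewed, at most 16 in all, crops included, and the job is handed in when it is done.

Besides the shell and the picture viewer there is one more tool, called after "Request:" as name(argument=value, ...) on one line, values as JSON. jog_arm: Moves the arm, as the interface text tells. Its arguments: {"type":"object","properties":{"rows":{"type":"string"},"force":{"type":"number"}},"required":["rows"]}

```bash
mkdir -p pics; ls; python3 - <<'E'
from bench import ctrl, imaging
import cv2,numpy as np
print(ctrl.get_state())
for n in("scene","side"):
    d=imaging.get_image(n); cv2.imwrite(f"pics/{n}0.png",d["img"]); np.save(f"pics/{n}0.npy",d,allow_pickle=True)
    print(n,{k:v for k,v in d.items() if k!="img"})
E
```

```text
pics
{'time': 0.0, 'joint_positions': array([-1.20991513,  0.32184545, -0.07009352,  1.45170956,  0.022608  ,
        1.37081462, -0.05693978]), 'qd': array([-0.00074328,  0.0004878 , -0.00159827,  0.00096211, -0.00022839,
        0.00059264, -0.00073288]), 'joint_torque': array([-4.91301557e-05, -4.91282845e+01, -4.03854540e-01, -3.12531137e+01,
       -6.38217176e-02,  4.36741335e-02,  1.70588742e-04]), 'position': array([0.22076602, 0.61074627, 0.22142968]), 'tool_rot': array([-0.54195362, -3.09425018,  0.00310266]), 'ft_force': array([ 1.03259732, -0.38120202, -0.4706088 ]), 'torque': array([ 0.00612023, -0.00399118,  0.01593373]), 'grip_force': 0.0, 'grip_width': 1.0013970697239194}
scene {'vertical_fov': 55.3464823140609, 'cx': 316.9951752389573, 'cy': 247.51641502693963, 'origin': array([1.01964724, 0.26702868, 0.72913566]), 'orientation': array([-1.47146457, -2.16134031,  0.78734213])}
side {'vertical_fov': 47.32012295837548, 'cx': 324.0730664381592, 'cy': 237.55305061935948, 'origin': array([ 0.40668114, -0.90293368,  0.58352498]), 'orientation': array([-2.08526629,  0.08908499, -0.01983886])}
```

View pics/scene0.png

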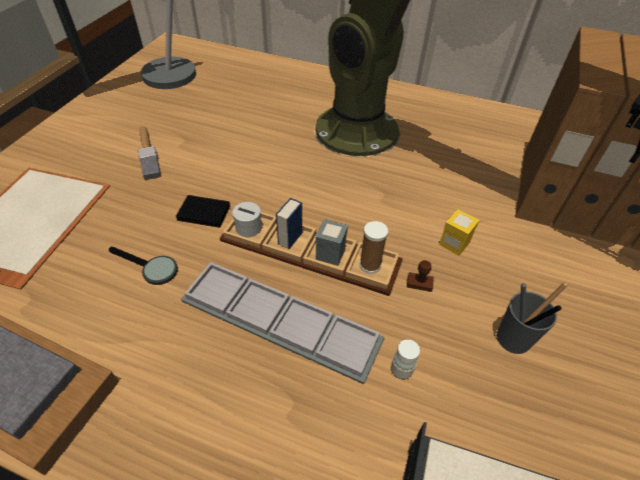

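View pics/side0.png

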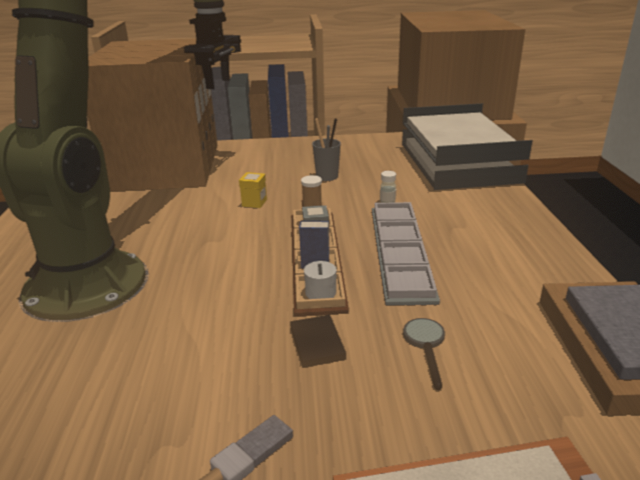

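The scene view shows the wooden rack (nearer the robot) at about (222–400, 205–290), with the can at (247,218), ledger (289,225), cardbox (332,242) and tube (373,248). The steel rack lies at (183–382, 265–375). The yellow box is at (460,230). From the robot's left the order is tube, cardbox, ledger, can.

```bash
cat > lib.py <<'E'
import numpy as np, cv2
from scipy.spatial.transform import Rotation as R
def load(n): return np.load(f"pics/{n}.npy",allow_pickle=True).item()
def ray(d,px):
    px=np.atleast_2d(np.asarray(px,float)); f=240/np.tan(np.radians(d["vertical_fov"]/2))
    v=np.c_[(px[:,0]-d["cx"])/f,(px[:,1]-d["cy"])/f,np.ones(len(px))]
    return R.from_rotvec(d["orientation"]).apply(v)
def plane(d,px,z):
    v=ray(d,px); o=d["origin"]; return o+v*((z-o[2])/v[:,2])[:,None]
def proj(d,P):
    f=240/np.tan(np.radians(d["vertical_fov"]/2))
    c=R.from_rotvec(d["orientation"]).inv().apply(np.atleast_2d(P)-d["origin"])
    return np.c_[c[:,0]/c[:,2]*f+d["cx"],c[:,1]/c[:,2]*f+d["cy"]]
E
python3 - <<'E'
from lib import *
d=load("scene0")
cv2.imwrite("pics/c1.png",cv2.resize(d["img"][190:385,175:415],None,fx=3,fy=3,interpolation=cv2.INTER_CUBIC))
s=load("side0")
cv2.imwrite("pics/c2.png",cv2.resize(s["img"][165:320,270:450],None,fx=3.8,fy=3.8,interpolation=cv2.INTER_CUBIC))
# steel board corners rough
print(plane(d,[[183,298],[204,266],[382,337],[361,375]],.01).round(4))
E
```

```text
[[ 0.6483 -0.1326  0.01  ]
 [ 0.5665 -0.1353  0.01  ]
 [ 0.5895  0.2392  0.01  ]
 [ 0.6722  0.2261  0.01  ]]
```

View pics/c1.png

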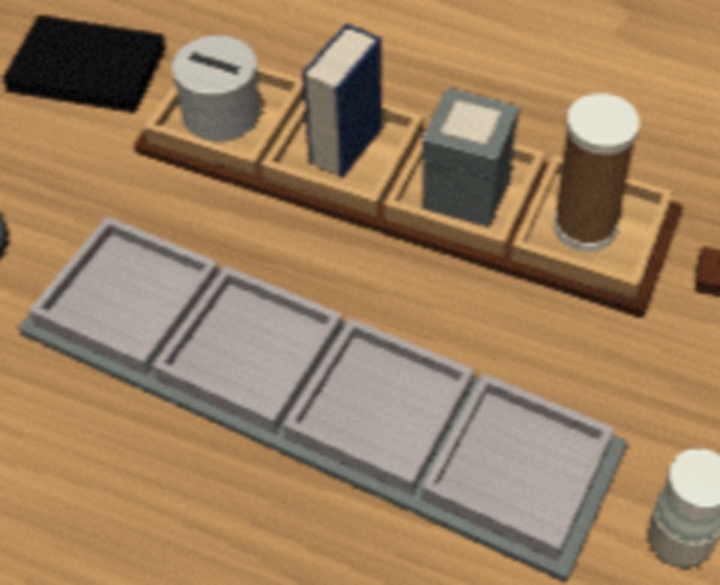

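View pics/c2.png

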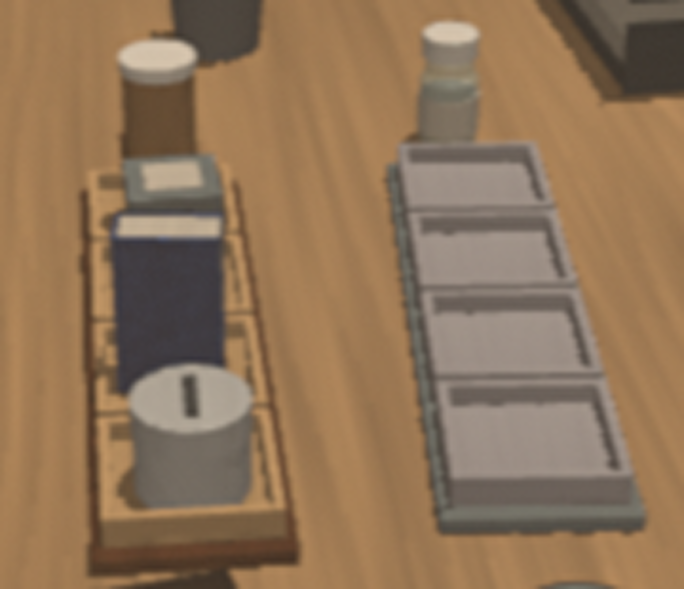

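```bash
cat > m1.py <<'E'
from lib import *
d=load("scene0"); s=load("side0")
c1=lambda a:(np.array(a,float)+.5)/3+[175,190]-.5
c2=lambda a:(np.array(a,float)+.5)/3.8+[270,165]-.5
def fit(P,M):
    mp,mm=P.mean(0),M.mean(0);U,_,V=np.linalg.svd((M-mm).T@(P-mp));Rr=(U@V).T
    if np.linalg.det(Rr)<0: print("flip")
    t=mp-Rr@mm; return t,np.arctan2(Rr[1,0],Rr[0,0]),np.linalg.norm(P-(M@Rr.T+t),axis=1)
M=np.array([[-42,-177],[42,-177],[42,177],[-42,177]])/1e3
for n,dd,px in [("steel scene",d,c1([(107,220),(32,318),(557,555),(612,432)])),("steel side",s,c2([(440,480),(634,478),(536,144),(400,146)]))]:
    P=plane(dd,px,.026)[:,:2]; t,a,r=fit(P,M); print(n,t.round(4),round(a,4),r.round(4))
Mb=np.array([[48,-186],[48,186],[-48,186]])/1e3
P=plane(d,c1([(137,144),(643,310),(682,205)]),.010)[:,:2];print("wood",*fit(P,Mb))
for n,dd,px,z in [("tube",d,c1([(603,119)]),.119),("tube",s,c2([(158,57)]),.119),("can",d,c1([(214,63)]),.065),("can",s,c2([(191,398)]),.065),
 ("box",d,c1([(447,90),(518,104),(497,148),(426,130)]),.085),("box",s,c2([(124,158),(215,156),(220,197),(127,198)]),.085),
 ("ledger",d,c1([(306,75),(348,27),(381,41),(340,90)]),.105),("ledger",s,c2([(119,215),(223,213),(222,236),(114,237)]),.105)]:
    P=plane(dd,px,z)[:,:2]; e=P-np.roll(P,-1,0)
    print(n,P.mean(0).round(4),[(round(np.hypot(*x),3),round(np.degrees(np.arctan2(x[1],x[0])))) for x in e] if len(P)>1 else "")
E
python3 m1.py
```

```text
steel scene [0.6226 0.0543] -0.0825 [0.0007 0.0031 0.0016 0.0017]
steel side [0.6181 0.0471] -0.0902 [0.003  0.0031 0.0018 0.0022]
wood [0.44231648 0.04179343] -0.014307366840383298 [0.00261116 0.00163071 0.00144622]
tube [0.4439 0.1717] 
tube [0.4458 0.1643] 
can [ 0.4428 -0.0987] 
can [ 0.4453 -0.1021] 
box [0.4424 0.0878] [(np.float64(0.047), -83), (np.float64(0.041), 180), (np.float64(0.047), 93), (np.float64(0.038), 0)]
box [0.4475 0.0832] [(np.float64(0.049), 176), (np.float64(0.048), 89), (np.float64(0.048), -5), (np.float64(0.047), -90)]
ledger [ 0.4417 -0.0013] [(np.float64(0.052), -8), (np.float64(0.026), -99), (np.float64(0.052), 172), (np.float64(0.026), 81)]
ledger [ 0.442  -0.0082] [(np.float64(0.051), 176), (np.float64(0.024), 84), (np.float64(0.052), -5), (np.float64(0.023), -98)]
```

```bash
cat >> lib.py <<'E'
def toolR(yaw): return R.from_euler("z",yaw)*R.from_rotvec([np.pi,0,0])
def yawof(st):
    x=R.from_rotvec(st["tool_rot"]).apply([1,0,0]); return np.arctan2(x[1],x[0])
def plan(wps,n,st=None):
    """wps: list of (x,y,z,yaw); n rows for each leg; prints tool-axis rows"""
    if st is None:
        from bench import ctrl; st=ctrl.get_state()
    p=np.array(st["position"]); r=R.from_rotvec(st["tool_rot"])
    y0=yawof(st); print("at",p.round(4),"yaw",y0.round(3),"q7",st["joint_positions"][6].round(2))
    for (x,y,z,yw),k in zip(wps,n):
        p1=np.array([x,y,z]); dp=(p1-p)/k
        rt=toolR(yw); rv=(r.inv()*rt).as_rotvec()/k; out=[]
        for i in range(k):
            sh=r.inv().apply(dp)*100; out.append(" ".join(f"{v:.2f}" for v in [*sh,*rv])); r=r*R.from_rotvec(rv)
        p=p1; print((x,y,z,yw)); print("\n".join(out))
E
python3 -c "
from lib import *
plan([(.44,.13,.26,np.pi/2)],[10])
plan([(.44,.13,.26,-np.pi/2)],[10])"
```

```text
at [0.2208 0.6108 0.2216] yaw 2.795 q7 -0.06
(0.44, 0.13, 0.26, 1.5707963267948966)
-3.70 -3.78 -0.38 -0.00 0.00 0.12
-4.13 -3.30 -0.38 -0.00 0.00 0.12
-4.50 -2.77 -0.38 -0.00 0.00 0.12
-4.81 -2.20 -0.38 -0.00 0.00 0.12
-5.04 -1.60 -0.38 -0.00 0.00 0.12
-5.20 -0.97 -0.38 -0.00 0.00 0.12
-5.27 -0.33 -0.38 -0.00 0.00 0.12
-5.27 0.32 -0.38 -0.00 0.00 0.12
-5.20 0.96 -0.38 -0.00 0.00 0.12
-5.04 1.59 -0.38 -0.00 0.00 0.12
at [0.2208 0.6108 0.2216] yaw 2.795 q7 -0.06
(0.44, 0.13, 0.26, -1.5707963267948966)
-3.70 -3.78 -0.38 -0.00 -0.00 -0.19
-2.91 -4.41 -0.38 -0.00 -0.00 -0.19
-2.01 -4.89 -0.38 -0.00 -0.00 -0.19
-1.05 -5.18 -0.38 -0.00 -0.00 -0.19
-0.04 -5.28 -0.38 -0.00 -0.00 -0.19
0.97 -5.20 -0.38 -0.00 -0.00 -0.19
1.94 -4.92 -0.38 -0.00 -0.00 -0.19
2.84 -4.46 -0.38 -0.00 -0.00 -0.19
3.64 -3.83 -0.38 -0.00 -0.00 -0.19
4.30 -3.07 -0.38 -0.00 -0.00 -0.19
```

Request:
jog_arm(rows="-3.7 -3.8 -0.4 0 0 0.12 -1; -4.1 -3.3 -0.4 0 0 0.12 -1; -4.5 -2.8 -0.4 0 0 0.12 -1; -4.8 -2.2 -0.4 0 0 0.12 -1; -5.0 -1.6 -0.4 0 0 0.12 -1", force=20)

```text
time: 0.72
position: [0.3313, 0.3694, 0.2424]
tool_rot: [-1.438, -2.793, 0.0]
ft_force: [1.1, 0.2, 1.2]
grip_width: 1.0
grip_force: 0.0
```

Request:
jog_arm(rows="-5.2 -1.0 -0.4 0 0 0.12 -1; -5.3 -0.3 -0.4 0 0 0.12 -1; -5.3 0.3 -0.4 0 0 0.12 -1; -5.2 1.0 -0.4 0 0 0.12 -1; -5.0 1.6 -0.4 0 0 0.12 -1")

```text
time: 1.35
position: [0.4453, 0.1309, 0.2625]
tool_rot: [-2.199, -2.243, -0.0]
ft_force: [0.7, 0.6, -0.3]
grip_width: 1.001
grip_force: 0.0
```

```bash
python3 - <<'E'
from lib import *
from bench import imaging
d=imaging.get_image("wrist");np.save("pics/w1.npy",d,allow_pickle=True);cv2.imwrite("pics/w1.png",d["img"])
print({k:v for k,v in d.items() if k!="img"})
plan([(.44,.04,.26,np.pi/2)],[1])
E
```

```text
{'vertical_fov': 71.43950839601924, 'cx': 313.1445594837603, 'cy': 240.75367169012696, 'origin': array([0.44315803, 0.21518552, 0.42376838]), 'orientation': array([2.83837367, 0.02892898, 0.00633542])}
at [0.4487 0.1229 0.2633] yaw 1.577 q7 -0.36
(0.44, 0.04, 0.26, 1.5707963267948966)
-8.29 -0.92 0.36 0.00 0.00 0.01
```

View pics/w1.png

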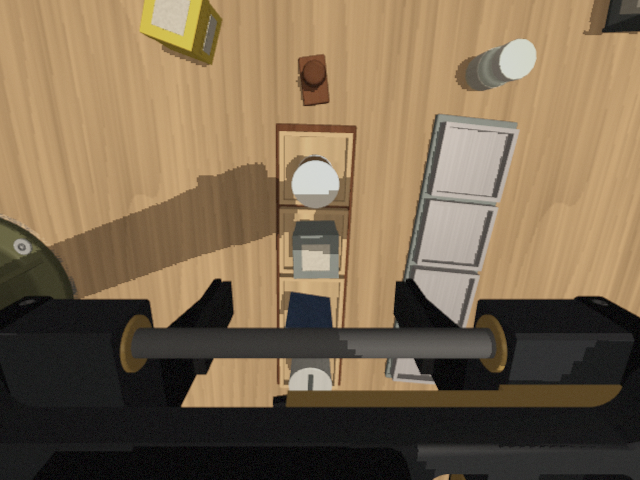

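The wrist view shows the tube cap at (316,184), box lid at (316,260), can top at (310,382). The wooden rack's far edge runs from (277,125) to (355,128), and the steel rack's far edge from (437,116) to (517,124).

```bash
cat > m2.py <<'E'
from lib import *
w=load("w1");im=w["img"]
for n,px,z in [("tube",(316,184),.119),("can",(310,383),.065),("boxtop",(316,261),.085),
 ("wood cL",(277,125),.01),("wood cR",(355,128),.01),("steel cL",(437,116),.01),("steel cR",(517,124),.01),("steel tray cL",(443,120),.026),("steel tray cR",(513,128),.026)]:
    print(n,plane(w,px,z)[0,:2].round(4))
d=load("scene0");s=load("side0")
# 3-view triangulation of tube top and can top with undistorted rays
for n,a,b,c in [("tube",(375.7,229.3),(311.2,179.6),(316,184)),("can",(246,210.7),(319.9,269.4),(310,383))]:
    A=np.zeros((3,3));bb=np.zeros(3)
    for dd,p in((d,a),(s,b),(w,c)):
        v=ray(dd,p)[0];v/=np.linalg.norm(v);Q=np.eye(3)-np.outer(v,v);A+=Q;bb+=Q@dd["origin"]
    X=np.linalg.solve(A,bb);print(n,X.round(4),[(proj(dd,X)[0]-p).round(1) for dd,p in((d,a),(s,b),(w,c))])
cv2.imwrite("pics/c3.png",cv2.resize(im[100:300,260:530],None,fx=2.9,fy=2.9,interpolation=cv2.INTER_CUBIC))
E
python3 m2.py
```

```text
tube [0.447 0.174]
can [ 0.4458 -0.0907]
boxtop [0.4494 0.0863]
wood cL [0.4011 0.227 ]
wood cR [0.4927 0.2256]
steel cL [0.5873 0.2408]
steel cR [0.6822 0.234 ]
steel tray cL [0.589  0.2357]
steel tray cR [0.6693 0.2289]
tube [0.4456 0.1724 0.1174] [array([-0. ,  1.4]), array([-0.2, -0.8]), array([-1.5,  1.5])]
can [ 0.4448 -0.0968  0.0625] [array([0.5, 1.7]), array([-0.4, -0.4]), array([-0.9,  2.5])]
```

View pics/c3.png

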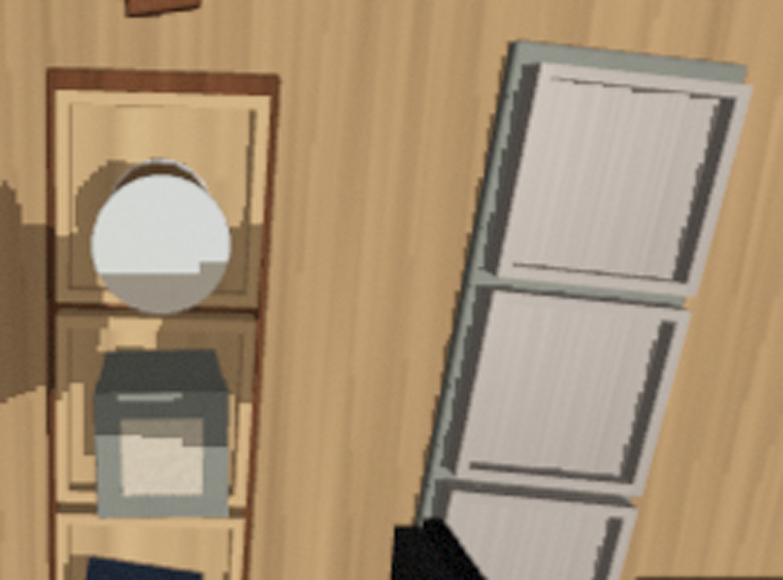

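```bash
python3 - <<'E'
from lib import *
plan([(.4455,.172,.20,np.pi/2),(.4455,.172,.062,np.pi/2)],[2,3])
E
```

```text
at [0.4487 0.1229 0.2633] yaw 1.577 q7 -0.36
(0.4455, 0.172, 0.2, 1.5707963267948966)
2.47 -0.15 3.16 0.00 0.00 0.00
2.46 -0.16 3.16 0.00 0.00 0.00
(0.4455, 0.172, 0.062, 1.5707963267948966)
-0.00 -0.00 4.60 -0.00 -0.00 -0.00
-0.00 -0.00 4.60 -0.00 -0.00 -0.00
-0.00 -0.00 4.60 -0.00 -0.00 -0.00
```

Request:
jog_arm(rows="2.5 -0.2 3.2 0 0 0 -1; 2.4 -0.1 3.1 0 0 0 -1; 0 0 4 0 0 0 -1; 0 0 4 0 0 0 -1; 0 0 0 0 0 0 -1")

```text
time: 2.02
position: [0.4381, 0.1804, 0.1167]
tool_rot: [-2.193, -2.247, 0.011]
ft_force: [-0.1, 0.6, -0.5]
grip_width: 1.006
grip_force: 0.0
```

```bash
python3 - <<'E'
from lib import *
plan([(.4455,.172,.062,np.pi/2)],[1])
E
```

```text
at [0.4381 0.1804 0.1167] yaw 1.595 q7 -0.41
(0.4455, 0.172, 0.062, 1.5707963267948966)
-0.83 0.76 5.47 -0.01 0.00 0.02
```

Request:
jog_arm(rows="0 0 0 0 0 0 -1; 0 0 0 0 0 0 -1")

```text
time: 2.28
position: [0.4421, 0.1822, 0.1215]
tool_rot: [2.194, 2.247, 0.005]
ft_force: [-0.0, -0.3, -0.1]
grip_width: 0.996
grip_force: 0.0
```

Request:
jog_arm(rows="-1.0 0.3 3 0 0 0.02 -1; 0 0 2.9 0 0 0 -1; 0 0 0 0 0 0 -1; 0 0 0 0 0 0 -1")

```text
time: 2.78
position: [0.4452, 0.1723, 0.0622]
tool_rot: [2.216, 2.226, 0.004]
ft_force: [0.1, 0.7, -0.0]
grip_width: 1.003
grip_force: 0.0
```

```bash
python3 - <<'E'
from lib import *
from bench import imaging
d=imaging.get_image("wrist");np.save("pics/w2.npy",d,allow_pickle=True);cv2.imwrite("pics/w2.png",d["img"])
plan([(.4455,.172,.062,np.pi/2)],[1])
E
```

```text
at [0.4454 0.1724 0.0624] yaw 1.575 q7 -0.38
(0.4455, 0.172, 0.062, 1.5707963267948966)
-0.04 0.01 0.04 0.00 -0.00 0.00
```

View pics/w2.png

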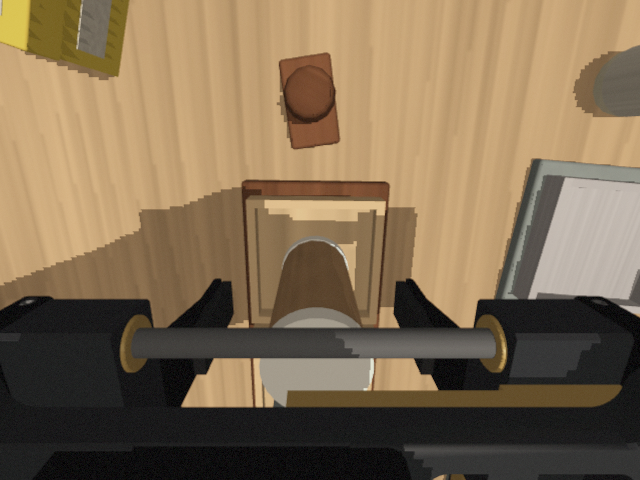

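The tube stands centred between the fingers (cap at (317,365), finger tips at x≈232 and 395). I'll close on it and lift.

Request:
jog_arm(rows="0 0 0 0 0 0 1; 0 0 0 0 0 0 1; 0 0 0 0 0 0 1; 0 0 0 0 0 0 1; 0 0 0 0 0 0 1", force=20)

```text
time: 3.45
position: [0.4442, 0.1716, 0.0606]
tool_rot: [2.217, 2.226, 0.0]
ft_force: [0.8, -0.1, 0.7]
grip_width: 0.518
grip_force: 0.7
```

```bash
python3 - <<'E'
from lib import *
Y=np.pi/2
plan([(.4455,.172,.20,Y),(.61,-.0815,.20,Y-.08),(.61,-.0815,.063,Y-.08)],[3,7,4])
E
```

```text
at [0.4442 0.1716 0.0606] yaw 1.575 q7 -0.38
(0.4455, 0.172, 0.2, 1.5707963267948966)
0.01 0.05 -4.65 0.00 -0.00 0.00
0.01 0.05 -4.65 0.00 -0.00 0.00
0.01 0.04 -4.65 0.00 -0.00 0.00
(0.61, -0.0815, 0.2, 1.4907963267948965)
-3.62 2.35 0.00 -0.00 -0.00 0.01
-3.59 2.39 0.00 -0.00 -0.00 0.01
-3.57 2.43 0.00 -0.00 -0.00 0.01
-3.54 2.47 0.00 -0.00 -0.00 0.01
-3.51 2.51 0.00 -0.00 -0.00 0.01
-3.48 2.55 0.00 -0.00 -0.00 0.01
-3.45 2.59 0.00 -0.00 -0.00 0.01
(0.61, -0.0815, 0.063, 1.4907963267948965)
-0.00 -0.00 3.43 -0.00 0.00 -0.00
0.00 -0.00 3.43 -0.00 0.00 -0.00
-0.00 -0.00 3.43 -0.00 0.00 -0.00
-0.00 -0.00 3.43 -0.00 0.00 -0.00
```

Request:
jog_arm(rows="0 0 0 0 0 0 1; 0 0 0 0 0 0 1; 0 0 -3 0 0 0 1; 0 0 -4 0 0 0 1; 0 0 -6 0 0 0 1")

```text
time: 4.08
position: [0.4421, 0.1708, 0.1899]
tool_rot: [-2.216, -2.225, 0.008]
ft_force: [1.4, 0.6, -1.3]
grip_width: 0.481
grip_force: 20.0
```

Request:
jog_arm(rows="-3.6 2.3 -1 0 0 0.01 1; -3.6 2.4 0 0 0 0.01 1; -3.6 2.4 0 0 0 0.01 1; -3.6 2.5 0 0 0 0.01 1; -3.5 2.5 0 0 0 0.01 1")

```text
time: 4.7
position: [0.5621, -0.0103, 0.2]
tool_rot: [-2.271, -2.169, 0.001]
ft_force: [0.2, 0.3, -1.3]
grip_width: 0.483
grip_force: 20.0
```

Request:
jog_arm(rows="-3.5 2.6 0 0 0 0.01 1; -3.4 2.6 0 0 0 0.02 1; 0 0 2 0 0 0 1; 0 0 0 0 0 0 1; 0 0 0 0 0 0 1")

```text
time: 5.32
position: [0.6101, -0.0792, 0.1803]
tool_rot: [-2.301, -2.137, -0.0]
ft_force: [-0.0, -0.1, -1.5]
grip_width: 0.483
grip_force: 20.0
```

```bash
python3 - <<'E'
from lib import *
from bench import imaging
d=imaging.get_image("wrist");np.save("pics/w3.npy",d,allow_pickle=True);cv2.imwrite("pics/w3.png",d["img"])
Y=np.pi/2
plan([(.61,-.0815,.063,Y-.08)],[4])
E
```

```text
at [ 0.6105 -0.0793  0.1809] yaw 1.497 q7 0.16
(0.61, -0.0815, 0.063, 1.4907963267948965)
-0.06 -0.01 2.95 0.00 -0.00 0.00
-0.06 -0.01 2.95 0.00 -0.00 0.00
-0.06 -0.01 2.95 0.00 -0.00 0.00
-0.06 -0.01 2.95 0.00 -0.00 0.00
```

View pics/w3.png

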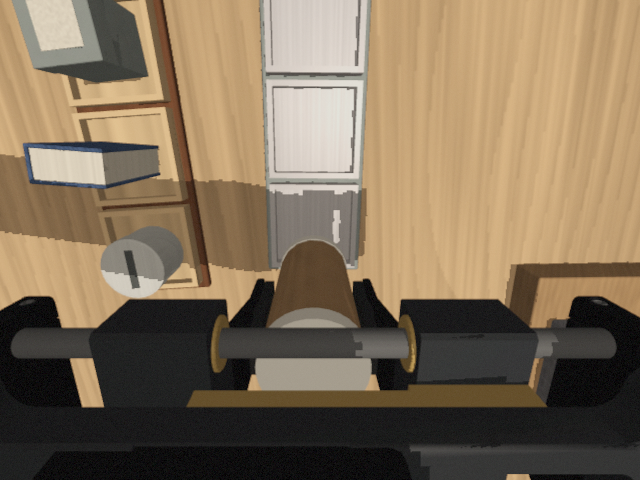

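The tube is held upright above the steel rack. Visible bay boundaries lie at rows 75, 180 and 268, with columns about 265–362. I'll check the rack pose against these.

```bash
cat > chk.py <<'E'
from lib import *
w=load("w3")
a=-.082;c=np.array([.621,.053])
Rm=np.array([[np.cos(a),-np.sin(a)],[np.sin(a),np.cos(a)]])
for y in(.135,.045,-.045,-.135):
    P=[[*(c+Rm@np.array([sx*.042,y+sy*.042])),.026] for sx in(-1,1) for sy in(1,-1)]
    print(y,proj(w,P).round(0).tolist())
# observed tray outer corners at z=.026
for px in [(266,80),(362,80),(267,177),(361,177),(268,187),(359,185)]: print(px,(Rm.T@(plane(w,px,.026)[0,:2]-c)).round(4))
E
python3 chk.py; python3 -c "
import cv2;i=cv2.imread('pics/w3.png');cv2.imwrite('pics/c4.png',cv2.resize(i[0:300,200:420],None,fx=2,fy=2))"
```

```text
0.135 [[258.0, -201.0], [262.0, -55.0], [377.0, -199.0], [370.0, -54.0]]
0.045 [[262.0, -45.0], [266.0, 73.0], [370.0, -44.0], [364.0, 74.0]]
-0.045 [[266.0, 81.0], [269.0, 179.0], [364.0, 82.0], [359.0, 180.0]]
-0.135 [[269.0, 186.0], [272.0, 269.0], [358.0, 187.0], [354.0, 269.0]]
(266, 80) [-0.0421 -0.0022]
(362, 80) [ 0.0406 -0.0015]
(267, 177) [-0.0439 -0.0848]
(361, 177) [ 0.044  -0.0841]
(268, 187) [-0.0432 -0.0941]
(359, 185) [ 0.0425 -0.0915]
```

View pics/c4.png

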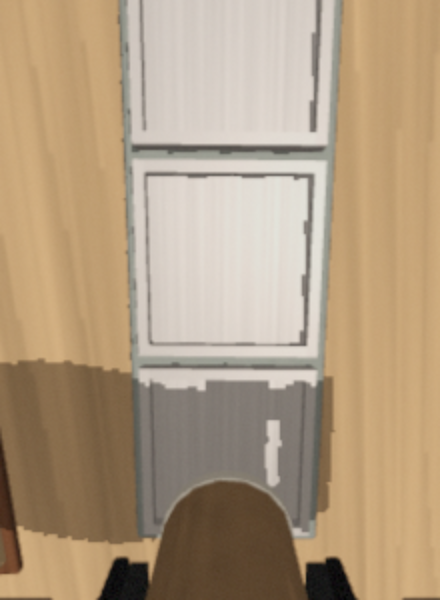

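The rack pose agrees to about 2 mm. Lowering now.

Request:
jog_arm(rows="-0.2 0 4 0 0 0 1; 0 0 4 0 0 0 1; 0 0 3 0 0 0 1; 0 0 0.7 0 0 0 1; 0 0 0 0 0 0 1")

```text
time: 6.0
position: [0.611, -0.0824, 0.0644]
tool_rot: [2.303, 2.136, 0.001]
ft_force: [0.5, -0.4, -2.2]
grip_width: 0.477
grip_force: 20.0
```

Request:
jog_arm(rows="0 0 0.1 0 0 0 1; 0 0 0 0 0 0 -1; 0 0 0 0 0 0 -1; 0 0 0 0 0 0 -1; 0 0 0 0 0 0 -1")

```text
time: 6.62
position: [0.6105, -0.0829, 0.0627]
tool_rot: [2.304, 2.135, 0.0]
ft_force: [-0.6, -0.3, -0.0]
grip_width: 0.849
grip_force: 0.0
```

```bash
python3 - <<'E'
from lib import *
Y=np.pi/2
plan([(.61,-.083,.19,Y-.08),(.446,.086,.19,Y-.03)],[3,5])
E
```

```text
at [ 0.6105 -0.0829  0.0627] yaw 1.495 q7 0.21
(0.61, -0.083, 0.19, 1.4907963267948965)
-0.00 -0.02 -4.24 0.00 -0.00 0.00
-0.00 -0.02 -4.24 0.00 -0.00 0.00
-0.00 -0.02 -4.24 0.00 -0.00 0.00
(0.446, 0.086, 0.19, 1.5407963267948965)
3.11 -3.54 -0.00 0.00 0.00 -0.01
3.14 -3.51 -0.00 0.00 0.00 -0.01
3.18 -3.48 -0.00 0.00 0.00 -0.01
3.21 -3.44 -0.00 0.00 0.00 -0.01
3.25 -3.41 -0.00 0.00 0.00 -0.01
```

Request:
jog_arm(rows="0 0 -4 0 0 0 -1; 0 0 -4.5 0 0 0 -1; 0 0 -4.2 0 0 0 -1; 3.1 -3.5 0 0 0 -0.01 -1; 3.1 -3.5 0 0 0 -0.01 -1")

```text
time: 7.25
position: [0.5446, -0.0158, 0.1901]
tool_rot: [2.283, 2.157, 0.001]
ft_force: [-0.3, 0.9, -0.2]
grip_width: 1.0
grip_force: 0.0
```

Request:
jog_arm(rows="3.2 -3.5 0 0 0 -0.01 -1; 3.2 -3.4 0 0 0 -0.01 -1; 3.2 -3.4 0 0 0 -0.01 -1; 0 0 0 0 0 0 -1; 0 0 0 0 0 0 -1")

```text
time: 7.88
position: [0.4471, 0.084, 0.1899]
tool_rot: [2.25, 2.191, 0.001]
ft_force: [0.4, -0.4, -0.3]
grip_width: 1.0
grip_force: 0.0
```

```bash
python3 - <<'E'
from lib import *
from bench import imaging
for n in("scene","side"):
    d=imaging.get_image(n);np.save(f"pics/{n}1.npy",d,allow_pickle=True)
d=imaging.get_image("wrist");np.save("pics/w4.npy",d,allow_pickle=True);cv2.imwrite("pics/w4.png",d["img"])
Y=np.pi/2
plan([(.446,.086,.046,Y-.03)],[4])
E
```

```text
at [0.4473 0.0834 0.1896] yaw 1.542 q7 -0.31
(0.446, 0.086, 0.046, 1.5407963267948965)
0.06 -0.04 3.59 0.00 0.00 0.00
0.06 -0.03 3.59 0.00 0.00 0.00
0.06 -0.03 3.59 0.00 0.00 0.00
0.06 -0.03 3.59 0.00 0.00 0.00
```

View pics/w4.png

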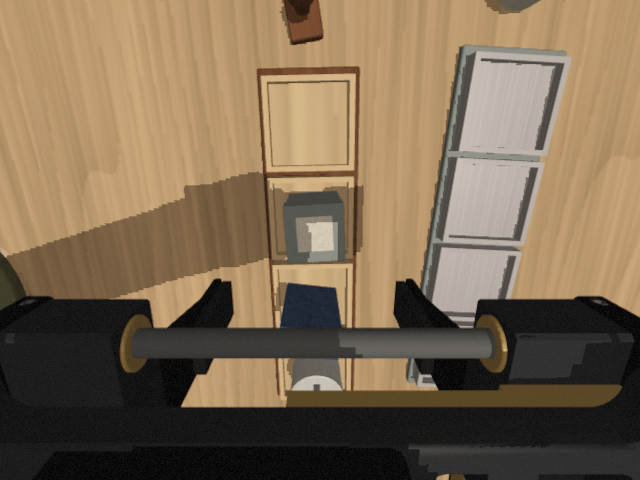

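The box lid spans (286–344, 208–263), with the label centred near (317,236). The can and ledger lie below it in line.

```bash
python3 - <<'E'
from lib import *
w=load("w4")
print(plane(w,[(317,236),(286,263),(344,263),(285,208),(342,206)],.085).round(4))
E
```

```text
[[0.4506 0.0885 0.085 ]
 [0.4236 0.0653 0.085 ]
 [0.4731 0.0639 0.085 ]
 [0.4253 0.1129 0.085 ]
 [0.4715 0.1133 0.085 ]]
```

Request:
jog_arm(rows="0.4 0 4 0 0 0 -1; 0 0 5 0 0 0 -1; 0 0 4 0 0 0 -1; 0 0 1.4 0 0 0 -1; 0 0 0 0 0 0 -1")

```text
time: 8.65
position: [0.4468, 0.0879, 0.0454]
tool_rot: [2.251, 2.191, -0.002]
ft_force: [0.4, 0.1, 1.1]
grip_width: 1.0
grip_force: 0.0
```

Request:
jog_arm(rows="0 0 0 0 0 0 1; 0 0 0 0 0 0 1; 0 0 0 0 0 0 1; 0 0 0 0 0 0 1; 0 0 0 0 0 0 1")

```text
time: 9.28
position: [0.4472, 0.0887, 0.046]
tool_rot: [2.25, 2.192, 0.002]
ft_force: [0.9, 0.1, 2.5]
grip_width: 0.577
grip_force: 19.7
```

Request:
jog_arm(rows="0 0 0 0 0 0 1; 0 0 0 0 0 0 1")

```text
time: 9.52
position: [0.4472, 0.0887, 0.046]
tool_rot: [2.25, 2.192, 0.002]
ft_force: [0.8, -0.3, 3.5]
grip_width: 0.582
grip_force: 19.7
```

```bash
python3 - <<'E'
from lib import *
Y=np.pi/2
p=(.447,.087)
plan([(*p,.20,Y-.03),(.6173,.0081,.20,Y-.082),(.6173,.0081,.047,Y-.082)],[3,4,4])
E
```

```text
at [0.4472 0.0887 0.046 ] yaw 1.545 q7 -0.24
(0.447, 0.087, 0.2, 1.5407963267948965)
-0.06 0.00 -5.13 0.00 -0.00 0.00
-0.06 -0.00 -5.13 0.00 -0.00 0.00
-0.06 -0.00 -5.13 0.00 -0.00 0.00
(0.6173, 0.0081, 0.2, 1.4887963267948965)
-1.84 4.31 0.00 0.00 -0.00 0.01
-1.79 4.34 0.00 0.00 -0.00 0.01
-1.73 4.36 0.00 0.00 -0.00 0.01
-1.67 4.38 0.00 0.00 -0.00 0.01
(0.6173, 0.0081, 0.047, 1.4887963267948965)
-0.00 -0.00 3.83 -0.00 0.00 -0.00
-0.00 -0.00 3.83 -0.00 0.00 -0.00
-0.00 -0.00 3.83 -0.00 0.00 -0.00
-0.00 -0.00 3.83 -0.00 0.00 -0.00
```

Request:
jog_arm(rows="0 0 -3 0 0 0 1; 0 0 -5 0 0 0 1; 0 0 -5 0 0 0 1; -2.0 4.3 -2 0 0 0.01 1; -1.8 4.3 0 0 0 0.01 1")

```text
time: 10.15
position: [0.5331, 0.0482, 0.1976]
tool_rot: [2.27, 2.171, 0.006]
ft_force: [0.1, 0.4, -0.5]
grip_width: 0.581
grip_force: 19.7
```

Request:
jog_arm(rows="-1.7 4.4 0 0 0 0.02 1; -1.7 4.4 0 0 0 0.02 1; 0 0 3 0 0 0 1; 0 0 0 0 0 0 1; 0 0 0 0 0 0 1")

```text
time: 10.78
position: [0.617, 0.0096, 0.1657]
tool_rot: [-2.314, -2.124, 0.0]
ft_force: [-0.1, -0.1, -1.3]
grip_width: 0.58
grip_force: 19.7
```

```bash
python3 - <<'E'
from lib import *
Y=np.pi/2
plan([(.6173,.0081,.0465,Y-.082)],[4])
E
```

```text
at [0.617  0.0096 0.1657] yaw 1.486 q7 0.01
(0.6173, 0.0081, 0.0465, 1.4887963267948965)
-0.04 0.01 2.98 -0.00 -0.00 -0.00
-0.04 0.01 2.98 -0.00 -0.00 -0.00
-0.04 0.01 2.98 -0.00 -0.00 -0.00
-0.04 0.01 2.98 -0.00 -0.00 -0.00
```

Request:
jog_arm(rows="-0.1 0 4 0 0 0 1; 0 0 4 0 0 0 1; 0 0 3 0 0 0 1; 0 0 0.8 0 0 0 1; 0 0 0 0 0 0 1")

```text
time: 11.4
position: [0.6179, 0.0085, 0.0487]
tool_rot: [2.314, 2.124, 0.002]
ft_force: [-0.5, -0.0, -0.5]
grip_width: 0.582
grip_force: 19.7
```

Request:
jog_arm(rows="0 0 0.1 0 0 0 1; 0 0 0 0 0 0 -1; 0 0 0 0 0 0 -1; 0 0 0 0 0 0 -1; 0 0 0 0 0 0 -1")

```text
time: 12.02
position: [0.6174, 0.0081, 0.0467]
tool_rot: [2.315, 2.124, 0.0]
ft_force: [1.0, -0.3, 0.1]
grip_width: 0.937
grip_force: 0.0
```

```bash
python3 - <<'E'
from lib import *
w=load("w4"); Y=np.pi/2
plan([(.617,.008,.19,Y-.08),(.446,-.001,.19,Y-.08)],[3,4])
E
```

```text
at [0.6174 0.0081 0.0467] yaw 1.485 q7 0.07
(0.617, 0.008, 0.19, 1.4907963267948965)
-0.00 -0.01 -4.78 0.00 -0.00 -0.00
-0.00 -0.01 -4.78 0.00 -0.00 -0.00
-0.00 -0.01 -4.78 0.00 -0.00 -0.00
(0.446, -0.001, 0.19, 1.4907963267948965)
-0.57 -4.24 -0.00 -0.00 0.00 0.00
-0.57 -4.24 -0.00 -0.00 0.00 0.00
-0.57 -4.24 -0.00 -0.00 0.00 0.00
-0.57 -4.24 -0.00 -0.00 0.00 0.00
```

Request:
jog_arm(rows="0 0 -4 0 0 0 -1; 0 0 -5 0 0 0 -1; 0 0 -5.3 0 0 0 -1; -0.6 -4.2 0 0 0 0 -1; -0.6 -4.3 0 0 0 0.02 -1")

```text
time: 12.65
position: [0.5312, 0.003, 0.1902]
tool_rot: [2.336, 2.099, 0.001]
ft_force: [-0.4, 0.0, -0.0]
grip_width: 1.001
grip_force: 0.0
```

Request:
jog_arm(rows="-0.6 -4.2 0 0 0 0 -1; -0.5 -4.3 0 0 0 0 -1; 0 0 0 0 0 0 -1; 0 0 0 0 0 0 -1")

```text
time: 13.15
position: [0.4467, 0.0016, 0.1901]
tool_rot: [2.336, 2.1, 0.003]
ft_force: [0.8, 0.0, 0.7]
grip_width: 1.002
grip_force: 0.0
```

```bash
python3 - <<'E'
from lib import *
from bench import imaging
d=imaging.get_image("wrist");np.save("pics/w5.npy",d,allow_pickle=True);cv2.imwrite("pics/w5.png",d["img"])
Y=np.pi/2
plan([(.445,-.002,.06,Y-.1)],[4])
E
```

```text
at [0.4469 0.0014 0.1899] yaw 1.465 q7 -0.24
(0.445, -0.002, 0.06, 1.4707963267948965)
-0.09 -0.04 3.25 0.00 -0.00 -0.00
-0.09 -0.04 3.25 0.00 -0.00 -0.00
-0.09 -0.04 3.25 0.00 -0.00 -0.00
-0.09 -0.04 3.25 0.00 -0.00 -0.00
```

View pics/w5.png

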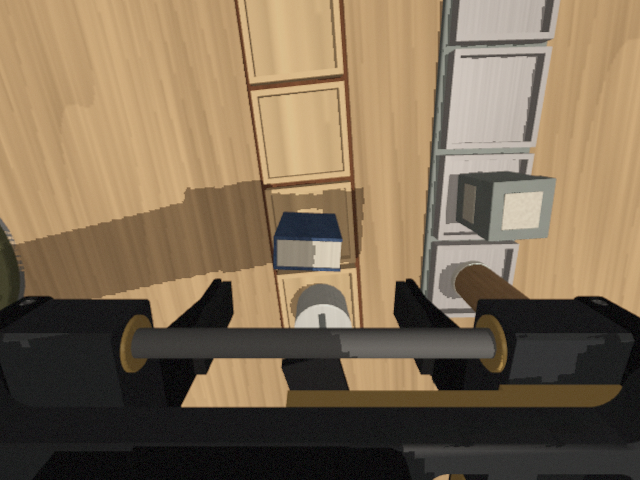

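Box and tube stand in their bays (box at (505,210), tube foot at (463,283)). The ledger top is at (274–341, 236–270) and the can top at about (323,320).

```bash
python3 - <<'E'
from lib import *
w=load("w5")
print(plane(w,[(309,254),(274,270),(341,269),(280,236),(342,240)],.105).round(4), plane(w,(323,322),.065))
E
```

```text
[[ 0.443  -0.0016  0.105 ]
 [ 0.4138 -0.0121  0.105 ]
 [ 0.4669 -0.0169  0.105 ]
 [ 0.4224  0.0153  0.105 ]
 [ 0.4696  0.0071  0.105 ]] [[ 0.44695382 -0.08693647  0.065     ]]
```

Request:
jog_arm(rows="-0.3 -0.3 3 0 0 0 -1; 0 0 4 0 0 0 -1; 0 0 4 0 0 0 -1; 0 0 2 0 0 0 -1; 0 0 0 0 0 0 -1")

```text
time: 13.82
position: [0.442, -0.002, 0.0581]
tool_rot: [-2.337, -2.1, 0.007]
ft_force: [0.2, -0.5, 0.4]
grip_width: 1.003
grip_force: 0.0
```

Request:
jog_arm(rows="0 0 0 0 0 0 1; 0 0 0 0 0 0 1; 0 0 0 0 0 0 1; 0 0 0 0 0 0 1; 0 0 0 0 0 0 1")

```text
time: 14.45
position: [0.4426, -0.0011, 0.06]
tool_rot: [-2.336, -2.1, -0.001]
ft_force: [-2.5, -0.2, 4.2]
grip_width: 0.624
grip_force: 19.8
```

Request:
jog_arm(rows="0 0 0 0 0 0 1; 0 0 0 0 0 0 1")

```text
time: 14.7
position: [0.4426, -0.0011, 0.06]
tool_rot: [-2.336, -2.1, -0.0]
ft_force: [-3.0, -0.4, 6.2]
grip_width: 0.626
grip_force: 19.8
```

```bash
python3 - <<'E'
from lib import *
Y=np.pi/2
plan([(.444,-.002,.20,Y-.1),(.6247,.0978,.20,Y-.082),(.6247,.0978,.061,Y-.082)],[3,5,4])
E
```

```text
at [ 0.4426 -0.0011  0.06  ] yaw 1.465 q7 -0.14
(0.444, -0.002, 0.2, 1.4707963267948965)
-0.02 0.05 -4.67 -0.00 -0.00 -0.00
-0.02 0.05 -4.67 -0.00 -0.00 -0.00
-0.03 0.05 -4.67 -0.00 -0.00 -0.00
(0.6247, 0.0978, 0.2, 1.4887963267948965)
2.35 3.40 0.00 0.00 0.00 -0.00
2.33 3.41 0.00 0.00 0.00 -0.00
2.32 3.41 0.00 0.00 0.00 -0.00
2.31 3.42 0.00 0.00 0.00 -0.00
2.30 3.43 0.00 0.00 0.00 -0.00
(0.6247, 0.0978, 0.061, 1.4887963267948965)
-0.00 -0.00 3.48 -0.00 -0.00 -0.00
-0.00 -0.00 3.48 -0.00 -0.00 -0.00
-0.00 -0.00 3.48 -0.00 -0.00 -0.00
-0.00 -0.00 3.48 -0.00 -0.00 -0.00
```

Request:
jog_arm(rows="0 0 -3 0 0 0 1; 0 0 -5 0 0 0 1; 0 0 -5 0 0 0 1; 2.3 3.4 -1 0 0 0 1; 2.3 3.4 0 0 0 -0.01 1")

```text
time: 15.32
position: [0.5168, 0.0381, 0.201]
tool_rot: [2.325, 2.112, 0.007]
ft_force: [-0.0, -0.3, -2.5]
grip_width: 0.626
grip_force: 19.8
```

Request:
jog_arm(rows="2.3 3.4 0 0 0 0 1; 2.3 3.4 0 0 0 -0.01 1; 2.3 3.5 0 0 0 0 1; 0 0 0 0 0 0 1; 0 0 0 0 0 0 1")

```text
time: 15.95
position: [0.6233, 0.0958, 0.1985]
tool_rot: [-2.315, -2.123, 0.004]
ft_force: [-0.0, -0.2, -2.8]
grip_width: 0.622
grip_force: 19.8
```

```bash
python3 - <<'E'
from lib import *
from bench import imaging
d=imaging.get_image("side");cv2.imwrite("pics/s2.png",d["img"][100:340,230:550])
Y=np.pi/2
plan([(.6247,.0978,.0605,Y-.082)],[4])
E
```

```text
at [0.6232 0.0955 0.199 ] yaw 1.484 q7 -0.13
(0.6247, 0.0978, 0.0605, 1.4887963267948965)
0.06 0.04 3.46 -0.00 0.00 -0.00
0.06 0.03 3.46 -0.00 0.00 -0.00
0.06 0.03 3.46 -0.00 0.00 -0.00
0.06 0.03 3.46 -0.00 0.00 -0.00
```

View pics/s2.png

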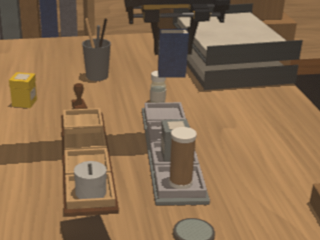

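The tube, at (182,160), stands upright in the right end bay with the box behind it. The ledger hangs straight in the gripper at (172,55). Placing the ledger.

Request:
jog_arm(rows="0.2 0.1 4 0 0 0 1; 0 0 5 0 0 0 1; 0 0 4 0 0 0 1; 0 0 0.7 0 0 0 1; 0 0 0 0 0 0 1")

```text
time: 16.62
position: [0.6256, 0.0981, 0.0638]
tool_rot: [2.315, 2.123, 0.002]
ft_force: [0.6, -0.1, -2.3]
grip_width: 0.625
grip_force: 19.8
```

Request:
jog_arm(rows="0 0 0.1 0 0 0 1; 0 0 0 0 0 0 -1; 0 0 0 0 0 0 -1; 0 0 0 0 0 0 -1; 0 0 0 0 0 0 -1")

```text
time: 17.25
position: [0.6253, 0.0985, 0.0618]
tool_rot: [2.315, 2.124, 0.001]
ft_force: [-0.2, 0.2, 0.6]
grip_width: 0.963
grip_force: 0.0
```

```bash
python3 - <<'E'
from lib import *
Y=np.pi/2
plan([(.6247,.0978,.21,Y-.08),(.4455,-.095,.21,Y-.08)],[3,6])
E
```

```text
at [0.6253 0.0985 0.0618] yaw 1.485 q7 -0.08
(0.6247, 0.0978, 0.21, 1.4907963267948965)
-0.02 -0.02 -4.94 0.00 -0.00 -0.00
-0.02 -0.02 -4.94 0.00 -0.00 -0.00
-0.02 -0.02 -4.94 0.00 -0.00 -0.00
(0.4455, -0.095, 0.21, 1.4907963267948965)
-3.44 -2.72 -0.00 -0.00 0.00 -0.00
-3.44 -2.72 -0.00 -0.00 0.00 -0.00
-3.44 -2.72 -0.00 -0.00 0.00 -0.00
-3.44 -2.72 -0.00 -0.00 0.00 -0.00
-3.44 -2.72 -0.00 -0.00 0.00 -0.00
-3.44 -2.72 -0.00 -0.00 0.00 -0.00
```

Request:
jog_arm(rows="0 0 -4 0 0 0 -1; 0 0 -5 0 0 0 -1; 0 0 -5.8 0 0 0 -1; -3.4 -2.7 0 0 0 0 -1; -3.5 -2.7 0 0 0 0 -1")

```text
time: 17.88
position: [0.5654, 0.0336, 0.2104]
tool_rot: [2.313, 2.124, 0.002]
ft_force: [0.2, -0.3, 0.6]
grip_width: 0.999
grip_force: 0.0
```

Request:
jog_arm(rows="-3.4 -2.7 0 0 0 0 -1; -3.5 -2.7 0 0 0 0 -1; -3.4 -2.7 0 0 0 0 -1; -3.5 -2.8 0 0 0 0 -1; 0 0 3 0 0 0 -1")

```text
time: 18.5
position: [0.4451, -0.0966, 0.1814]
tool_rot: [2.319, 2.117, 0.01]
ft_force: [0.8, 0.0, -0.3]
grip_width: 1.001
grip_force: 0.0
```

Request:
jog_arm(rows="0 0 0 0 0 0 -1; 0 0 0 0 0 0 -1")

```text
time: 18.75
position: [0.4456, -0.0935, 0.1803]
tool_rot: [2.314, 2.124, 0.0]
ft_force: [0.3, 0.9, -0.1]
grip_width: 1.002
grip_force: 0.0
```

```bash
python3 - <<'E'
from lib import *
from bench import imaging
d=imaging.get_image("wrist");np.save("pics/w6.npy",d,allow_pickle=True);cv2.imwrite("pics/w6.png",d["img"])
Y=np.pi/2
plan([(.4455,-.096,.034,Y-.08)],[4])
E
```

```text
at [ 0.4459 -0.0935  0.1804] yaw 1.486 q7 -0.01
(0.4455, -0.096, 0.034, 1.4907963267948965)
-0.06 -0.01 3.66 0.00 0.00 -0.00
-0.06 -0.01 3.66 0.00 0.00 -0.00
-0.06 -0.01 3.66 0.00 0.00 -0.00
-0.06 -0.01 3.66 0.00 0.00 -0.00
```

View pics/w6.png

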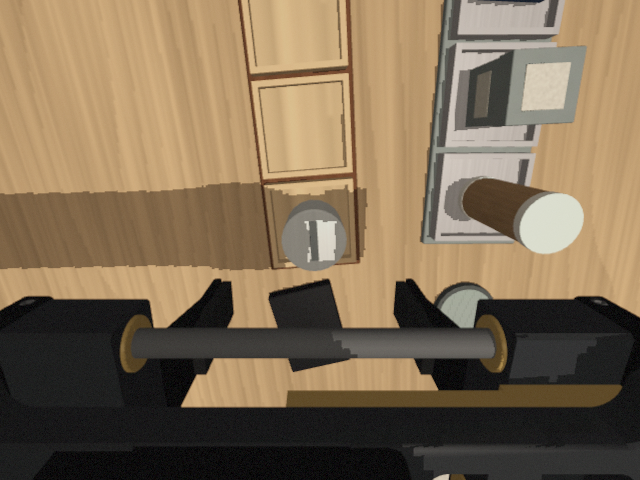

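The can lid is at about (315,239), radius about 32 px. Box and tube are fine in their bays.

```bash
python3 - <<'E'
from lib import *
print(plane(load("w6"),[(315,239),(283,239),(347,239)],.065).round(4))
E
```

```text
[[ 0.447  -0.0943  0.065 ]
 [ 0.4194 -0.092   0.065 ]
 [ 0.4746 -0.0967  0.065 ]]
```

Request:
jog_arm(rows="-0.2 0 4 0 0 0 -1; 0 0 5 0 0 0 -1; 0 0 4 0 0 0 -1; 0 0 1.6 0 0 0 -1; 0 0 0 0 0 0 -1")

```text
time: 19.42
position: [0.445, -0.0958, 0.0336]
tool_rot: [-2.314, -2.124, 0.002]
ft_force: [0.6, 0.1, 0.1]
grip_width: 1.001
grip_force: 0.0
```

Request:
jog_arm(rows="0 0 0 0 0 0 1; 0 0 0 0 0 0 1; 0 0 0 0 0 0 1; 0 0 0 0 0 0 1; 0 0 0 0 0 0 1", force=25)

```text
time: 20.05
position: [0.4454, -0.0957, 0.034]
tool_rot: [2.315, 2.124, 0.002]
ft_force: [-0.2, 0.8, 4.4]
grip_width: 0.638
grip_force: 25.0
```

Request:
jog_arm(rows="0 0 0 0 0 0 1")

```text
time: 20.18
position: [0.4454, -0.0957, 0.034]
tool_rot: [2.315, 2.124, 0.001]
ft_force: [-0.6, 0.6, 5.9]
grip_width: 0.631
grip_force: 25.0
```

```bash
python3 - <<'E'
from lib import *
Y=np.pi/2
plan([(.446,-.0955,.20,Y-.08),(.6315,.1875,.20,Y-.082),(.6315,.1875,.035,Y-.082)],[4,7,4])
E
```

```text
at [ 0.4454 -0.0957  0.034 ] yaw 1.485 q7 0.17
(0.446, -0.0955, 0.2, 1.4907963267948965)
0.01 0.02 -4.15 0.00 -0.00 -0.00
0.01 0.02 -4.15 0.00 -0.00 -0.00
0.01 0.02 -4.15 0.00 -0.00 -0.00
0.01 0.02 -4.15 0.00 -0.00 -0.00
(0.6315, 0.1875, 0.2, 1.4887963267948965)
4.24 2.32 0.00 0.00 -0.00 0.00
4.24 2.32 0.00 0.00 -0.00 0.00
4.24 2.32 0.00 0.00 -0.00 0.00
4.24 2.31 0.00 0.00 -0.00 0.00
4.24 2.31 0.00 0.00 -0.00 0.00
4.25 2.31 0.00 0.00 -0.00 0.00
4.25 2.31 0.00 0.00 -0.00 0.00
(0.6315, 0.1875, 0.035, 1.4887963267948965)
-0.00 -0.00 4.12 -0.00 -0.00 -0.00
-0.00 -0.00 4.12 -0.00 -0.00 -0.00
-0.00 -0.00 4.12 -0.00 -0.00 -0.00
-0.00 -0.00 4.12 -0.00 -0.00 -0.00
```

Request:
jog_arm(rows="0 0 0 0 0 0 1; 0 0 -3 0 0 0 1; 0 0 -4 0 0 0 1; 0 0 -5 0 0 0 1; 0 0 -4.6 0 0 0 1")

```text
time: 20.8
position: [0.444, -0.0958, 0.2003]
tool_rot: [-2.314, -2.123, 0.001]
ft_force: [1.1, 0.0, -2.7]
grip_width: 0.637
grip_force: 25.0
```

Request:
jog_arm(rows="4.2 2.3 0 0 0 0 1; 4.2 2.3 0 0 0 0 1; 4.2 2.3 0 0 0 0 1; 4.3 2.3 0 0 0 0 1; 4.3 2.3 0 0 0 0 1")

```text
time: 21.42
position: [0.5776, 0.1067, 0.1982]
tool_rot: [-2.314, -2.123, 0.003]
ft_force: [0.2, -0.3, -1.5]
grip_width: 0.638
grip_force: 25.0
```

Request:
jog_arm(rows="4.2 2.3 0 0 0 0 1; 4.3 2.4 0 0 0 0 1; 0 0 4 0 0 0 1; 0 0 0 0 0 0 1; 0 0 0 0 0 0 1")

```text
time: 22.05
position: [0.6318, 0.1851, 0.16]
tool_rot: [2.316, 2.122, -0.001]
ft_force: [-1.1, 0.4, -2.0]
grip_width: 0.639
grip_force: 25.0
```

```bash
python3 - <<'E'
from lib import *
from bench import imaging
d=imaging.get_image("scene");cv2.imwrite("pics/e1.png",d["img"][120:420,140:460])
Y=np.pi/2
plan([(.632,.1875,.035,Y-.082)],[4])
E
```

```text
at [0.6323 0.1852 0.1609] yaw 1.483 q7 -0.23
(0.632, 0.1875, 0.035, 1.4887963267948965)
0.05 -0.02 3.15 0.00 -0.00 -0.00
0.06 -0.02 3.15 0.00 -0.00 -0.00
0.06 -0.02 3.15 0.00 -0.00 -0.00
0.06 -0.01 3.15 0.00 -0.00 -0.00
```

View pics/e1.png

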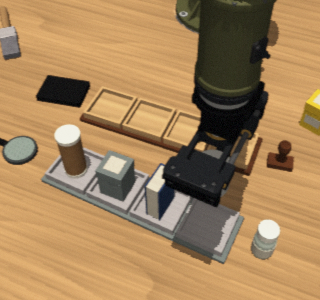

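Tube (68,150), box (115,175) and ledger (160,195) stand upright in their bays. The gripper, with the can, is over the last empty bay. Lowering.

Request:
jog_arm(rows="0.2 -0.1 4 0 0 0 1; 0 0 4 0 0 0 1; 0 0 3.5 0 0 0 1; 0 0 0.9 0 0 0 1; 0 0 0 0 0 0 1")

```text
time: 22.72
position: [0.6318, 0.1881, 0.037]
tool_rot: [2.315, 2.123, 0.002]
ft_force: [-0.0, -0.2, -2.2]
grip_width: 0.637
grip_force: 25.0
```

Request:
jog_arm(rows="0 0 0.2 0 0 0 1; 0 0 0 0 0 0 -1; 0 0 0 0 0 0 -1; 0 0 0 0 0 0 -1; 0 0 0 0 0 0 -1")

```text
time: 23.35
position: [0.6311, 0.1884, 0.0338]
tool_rot: [2.315, 2.124, 0.001]
ft_force: [-0.1, 0.6, 0.5]
grip_width: 0.971
grip_force: 0.0
```

Request:
jog_arm(rows="0 0 0 0 0 0 -1; 0 0 -3 0 0 0 -1; 0 0 -5 0 0 0 -1; 0 0 -6 0 0 0 -1; 0 0 -4 0 0 0 -1")

```text
time: 23.98
position: [0.6318, 0.1882, 0.2168]
tool_rot: [2.314, 2.123, 0.005]
ft_force: [0.8, 1.0, 0.4]
grip_width: 0.998
grip_force: 0.0
```

Request:
jog_arm(rows="0 -5 -3 0 0 0 -1; 0 -5 -3 0 0 0 -1; 0 -5 0 0 0 0 -1; 0 0 0 0 0 0 -1; 0 0 0 0 0 0 -1")

```text
time: 24.6
position: [0.4819, 0.2011, 0.2739]
tool_rot: [2.315, 2.124, 0.002]
ft_force: [1.3, 0.4, 0.5]
grip_width: 0.999
grip_force: 0.0
```

```bash
python3 - <<'E'
from lib import *
from bench import imaging
d=imaging.get_image("scene");cv2.imwrite("pics/e2.png",cv2.resize(d["img"][180:400,160:440],None,fx=2,fy=2))
E
```

```text
(no output)
```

View pics/e2.png

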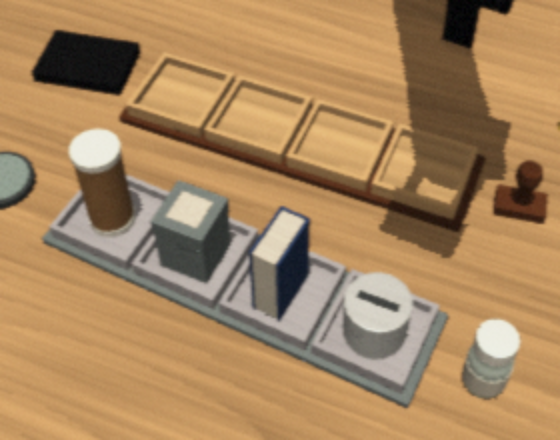

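All four stand upright in their bays, in the crop at tube (103,185), box (190,230), ledger (280,262) and can (377,315). As seen from the robot, left to right, that is can, ledger, box, tube, which is the reversed order.

```bash
python3 -c "
from bench import ticket
print(ticket.close_job())"
```

```text
the job is handed in; nothing more can be done
None
```

All four items stand upright in the steel rack in reverse order (left to right from the robot: can, ledger, card-index box, tube), and the job was handed in at about 25 s.

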